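# Put the stamp away in the drawer with the rear release

### The job

The small drawer cabinet has no handle: take the wooden dowel from its rest and push it through the hole in the cabinet's sloping back to release the spring catch, so that the drawer springs out. Stand the stamp in the open drawer, rubber face down, and push the drawer shut until the catch holds it shut. The dowel must end up lying in both notches of its rest, about centred, and the other things on the cart must stay where they are.

Things in the scene. Friction and masses are not known exactly. Their poses are not given: they have to be found in the camera images.
- cabinet: Grey desktop drawer cabinet fixed to the cart, 220 mm long (x) at its foot, 150 mm wide (y), 100 mm high (z). Origin on the cart under its middle; z up. Its front is the plane x = -110 mm (drawer opens towards -x). The flat top runs from x = -110 to +32 mm; from there the sloping back falls to the cart at x = +110 mm, its outward normal 38 degrees above level, towards +x. It stands sideways to the robot: its back looks to the robot's left.
- hole (a point): Yellow square, 50 x 50 mm, flush in the sloping back, with the round release hole of 22 mm diameter. Origin at the centre of the hole's mouth (cabinet frame x 62, y 0, z 62 mm). Its z axis is the hole's axis, pointing out of the cabinet, 38 degrees above level; y is level. Below the mouth the hole is a straight bore 28 mm deep, which ends at the red pad of the catch.
- catch_pad: Red round pad, 19 mm diameter, at the bottom of the bore, the part of the spring catch to push. Origin at the centre of its outer face, 28 mm below the mouth at rest; z along the bore, outward. It gives way inward on an arc of 40 mm radius, nearly straight.
- catch (a joint): Turn of the spring catch in rad: 0 at rest (holds the shut drawer), 0.3 fully pressed (pad 12 mm in, hard stop). The drawer is let go at about 0.10 to 0.15 (pad 4 to 6 mm in, about 6 N along the bore; about 10 N just before the stop). It springs back when let go.
- drawer (a joint): Travel of the drawer in m: 0 shut and held by the catch (the outer face of its front panel stands 8 mm proud of the cabinet front plane), 0.11 fully out. Once released a spring drives it fully out with 3 N and keeps it out with 1 N. To shut it, push its front until 1 to 5 mm past 0 (hard stop at -0.005); that takes up to about 10 N in the last 20 mm, then the catch snaps in and the drawer comes back to 0.
- drawer_in (a point): Centre of the inner floor of the green drawer (travels with it), axes as the cabinet's: inner length 120 mm (x), inner width 122 mm (y); floor 13 mm above the cart, walls 68 mm above the cart, 5 mm thick, front panel 8 mm thick and 96 mm above the cart. Fully out, all but 10 mm of the length lies clear of the cabinet.
- drawer_front (a point): Centre of the outer face of the drawer's plain green front panel, 146 mm wide (y), from 6 to 96 mm above the cart (this point at 50 mm). Axes as the cabinet's; pushing shut is towards +x.
- dowel: Pale wooden dowel, 14 mm diameter, 200 mm long, 30 g. Origin at its middle, x along it; both ends alike. At the start it lies level in its rest, its axis 40 mm above the cart.
- rest: Dark wooden dowel rest fixed to the cart: foot 160 mm (x) x 50 mm (y) x 8 mm, with two upright 90-degree V notches, 34 mm wide at the top, 16 mm thick, at x = -60 and +60 mm, tops 51 mm above the cart. Origin under its middle, on the cart. The dowel lies along x with its axis 40 mm above the cart.
- stamp: Pale wooden stamp block, 58 mm high, 90 g: foot 70 mm (x) x 42 mm (y), 20 mm high with a dark rubber face underneath, and on it a grip bar 60 mm (x) x 26 mm (y) from 20 to 58 mm above its underside. Origin at the centre of the underside, z up.
- pencil_cup: Stainless pencil cup, 76 mm diameter, 100 mm high, loose; origin at the centre of its underside. Leave it alone.
- hole_punch: Blue plastic hole punch, about 140 x 130 mm, 82 mm high, loose; origin at the centre of its underside. Leave it alone.
- tape_dispenser: Black tape dispenser, 60 x 150 mm, 93 mm high, loose; origin at the centre of its underside. Leave it alone.
- stapler: Red and black stapler, 145 x 35 mm, 60 mm high, loose; origin at the centre of its underside. Leave it alone.
- note_block: Orange note block, 75 x 75 mm, 45 mm high, loose; origin at the centre of its underside. Leave it alone.
There are look-alikes about, which are no part of the job. Of the things like the dowel, leave any that is red or yellow; of the rest the larger one is meant.

How it is judged:
On the way, in this order (a step that is already met when the one before it is completed fails the run):
1. the dowel pushes the pad of the catch in far enough to release the drawer (contact force between dowel and catch_pad above 0.5 N and value of joint catch above 0.06 rad), for 0.05 s.
2. the stamp stands in the open drawer, let go (value of joint drawer above 0.08 m and x of stamp in the frame of drawer_in between -0.045 and 0.045 m and y of stamp in the frame of drawer_in between -0.05 and 0.05 m and z of stamp in the frame of drawer_in between -0.004 and 0.008 m and angle between stamp's own z axis and vertical below 0.15 rad and contact force between stamp and the fingers below 0.1 N), for 0.2 s.
At the end, for the whole second after the job is handed in: The drawer is shut within 4 mm and held by the sprung-back catch (catch below 0.05 rad), the stamp stands upright (within 0.15 rad) on the drawer's floor, and the dowel lies at rest in both notches of its rest, its middle within 35 mm of the rest's middle lengthwise (value of joint drawer between -0.004 and 0.004 m and value of joint catch below 0.05 rad and x of stamp in the frame of drawer_in between -0.045 and 0.045 m and y of stamp in the frame of drawer_in between -0.05 and 0.05 m and z of stamp in the frame of drawer_in between -0.004 and 0.008 m and angle between stamp's own z axis and vertical below 0.15 rad and x of dowel in the frame of rest between -0.035 and 0.035 m and y of dowel in the frame of rest between -0.008 and 0.008 m and z of dowel in the frame of rest between 0.034 and 0.046 m and angle between the x axis of dowel and the x axis of rest, either way round below 0.1 rad and linear speed of each of dowel, stamp below 0.02 m/s); the robot touches nothing.
It fails at once if a bystander (cup, punch, tape dispenser, stapler or note block) is pushed more than 30 mm or tipped (distance of any of pencil_cup, hole_punch, tape_dispenser, stapler, note_block from where it was at the start of the episode above 0.03 m or angle between any of pencil_cup, hole_punch, tape_dispenser, stapler, note_block's own z axis and vertical above 0.5 rad).
It also fails if it takes over 72 s, if anything falls off the work surface, if the arm or the gripper's body presses on something with over 40 N, if the wrist force passes 120 N, or if a joint passes its speed limit or range.

### The arm

A 7-joint arm with a two-finger parallel gripper is mounted at the origin on the work surface. World frame = base frame: x ahead of the robot, y to its left, z up, the work surface at z = 0. Lengths are in m, angles in rad, forces in N, time in s.
With the tool pointing down it reaches from about 0.35 to 0.9 m from the base axis. Payload 8.1 kg.
Tool frame: the origin (TCP) lies midway between the tips of the shut fingers; the grasp point (between the pads) lies 19 mm behind it; z points along the fingers, y is the line along which they close (so a half turn about z gives the same grasp; the last joint's range is limited). The gripper opens to 92 mm and grips with 3 to 60 N. Pads are 19 mm wide; open, the fingers measure 130 mm over their backs; the gripper's body (75 mm by 190 mm) begins 47 mm behind the grasp point.
Start: joints at [-1.39, 0.434, 0.025, 1.573, -0.012, 1.134, -0.075], TCP at [0.175, 0.6, 0.227] pointing down, gripper open.
Joint ranges: [-2.62, 2.62], [-0.44, 2.09], [-1.27, 1.32], [0.08, 2.57], [-1.32, 4.46], [0.12, 2], [-2.74, 2.74]. Speed limits (rad/s): [2.22, 2.22, 3.01, 3.01, 3.14, 3.14, 3.14].

### API

Orientations are given as a rotation vector (axis times angle).
In Python, from cell import arm gives the robot as it stands.
- The arm moves only by the tool move_arm, never from a script. Its argument "motion" is a list of rows, each an object of numbers: "tx", "ty", "tz": the shift along the tool's x, y, z normalised to -1 to 1, where 1 is 1000 mm; "twist": the turn about the tool's z normalised to -1 to 1, where 1 is pi/2 rad. In form: [{"tx": .., "ty": .., "tz": .., "twist": ..}, ...]. A call has 1 to 12 rows; each row shifts and turns the commanded pose from where the row before left it, along the tool's axes as they then stand; what a row does not reach is not made up. A row lasts 1/10 s, in which the tool goes at most 50 mm and 8.59 degrees, less where a joint would pass 70% of its speed; a pose out of reach is approached as far as the arm can. A call with a number of a shift or a turn outside -1 to 1 is refused whole. A call with a gripper value outside its range is refused whole. "gripper" is the gripper's target within -1 to 1 (shut at 1, half-way at 0, fully open at -1), set as the call begins (left out, the last holds). The fingers move at their own pace and stop on an object; "squeeze" is the grip in N (left out, the last holds). Time passes only in rows, so rows that do not move let the fingers close. It gives the time, the measured TCP pose, the force, the opening and the grip force at its end, in the units of the state.
- arm.observe(): the state, without advancing time (a new reading comes with each control period).
- arm.get_image(name): name is "scene" or "top" or "wrist"; returns the picture (400x640x3 uint8, red, green, blue); there is no depth.
- arm.calibration(name): a dict with "K" (3x3 intrinsics, pixels), "k1" (the pictures are not rectified: a ray, as slopes to the right and down, at radius r is drawn at 1 + k1 r^2 times it, then the intrinsics apply), "T" (4x4, takes a point from camera to world coordinates). Camera axes: x right, y down, z forward; pixel columns grow to the right and rows downward; lengths in m; the calibration is good to about 2 mm. A picture is of the moment at which its call begins: read the wrist's pose just before it. calibration takes no time and is no camera call; for the wrist camera it gives the pose at the moment of the call.
- arm.sign_off(): hands the job in; it is judged then, once.
Trained networks look in the newest picture that a camera, given by its name, has taken for a name from the list of things; names that differ only in an ending like _2 or _b are one class to them, and where a whole thing is asked for, a point or a joint stands for the part that bears it (a point fixed in the world has none). Each returns a list of dicts, best first, with "conf" (0 to 1); they miss things now and then, are a little off and sometimes report something else, mostly with a low value. They report only what shows in the picture. A call takes as long as a camera call. They do not tell look-alikes from the thing itself.
- arm.look_for(camera, query): "point" ([column, row] as shares, 0 to 1, of the picture: columns of its width, rows of its height, amid what is visible of it).
- arm.regions_of(camera, query): "region" (400x640 bool, what is visible of it) and "point" ([column, row] as shares, 0 to 1, of the picture: columns of its width, rows of its height, amid what is visible of it).
- arm.place_of(camera, query): "point" ([column, row] as shares, 0 to 1, of the picture: columns of its width, rows of its height: a listed point, or the origin of a listed thing).
The state is a dict: "clock": time; "joints": joint angles; "dq": joint speeds; "joint_efforts": joint torques, N m; "position": TCP position; "ee_rot": TCP orientation; "force": force on the tool from outside, world axes, zero at the start; "ft_torque": the same for the moment, N m; "width": opening from 0.0 (shut) to 1.0 (fully open); "gripper_force": force on a finger pad.
Only numpy, scipy, OpenCV 4.12 (cv2) and the standard library are available. Lean on these libraries where they do the work, as an engineer would, in place of code of your own. Each camera call takes 0.05 s, during which the arm holds its last target. There are 200 camera calls.

## Working session

There is one attempt and no reset: what is moved stays moved. The work goes in short steps, Python scripts to look and compute and a tool call to move; the robot and the scene stay as the last step left them, time stands still between calls to the robot, and variables do not carry over. Pictures are saved under pics/ and viewed, at most 13 in all, crops included, and the job is handed in when it is done.

Besides the shell and the picture viewer there is one more tool, called after "Call:" as name(argument=value, ...) on one line, values as JSON. move_arm: Moves the arm, as the interface text tells. Scaled input: -1 to 1 covers 1000 mm each way for a shift and pi/2 rad each way for a turn. Its arguments: {"type":"object","properties":{"motion":{"type":"array","items":{"type":"object","properties":{"tx":{"type":"number"},"ty":{"type":"number"},"tz":{"type":"number"},"twist":{"type":"number"}}}},"gripper":{"type":"number"},"squeeze":{"type":"number"}},"required":["motion"]}

```bash
mkdir -p pics; ls; cat > h.py <<'E'
import numpy as np, cv2
from cell import arm
from scipy.spatial.transform import Rotation as R
def save(cam,name,crop=None,scale=1):
    im=arm.get_image(cam)
    if crop: im=im[crop[1]:crop[3],crop[0]:crop[2]]
    im=cv2.resize(im,None,fx=scale,fy=scale,interpolation=cv2.INTER_CUBIC)
    cv2.imwrite('pics/'+name,im[:,:,::-1]); return im
def ray(cam,uv,cal=None):
    c=cal or arm.calibration(cam); K=np.array(c['K']);T=np.array(c['T'])
    d=np.array([(uv[0]-K[0,2])/K[0,0],(uv[1]-K[1,2])/K[1,1]]);s=d.copy()
    for _ in range(20): s=d/(1+c['k1']*(s@s))
    v=T[:3,:3]@np.array([s[0],s[1],1]); return T[:3,3],v
def at(cam,uv,z,cal=None):
    o,v=ray(cam,uv,cal); return o+v*(z-o[2])/v[2]
def proj(cam,P,cal=None):
    c=cal or arm.calibration(cam); K=np.array(c['K']);T=np.array(c['T'])
    p=(np.atleast_2d(P)-T[:3,3])@T[:3,:3]; s=p[:,:2]/p[:,2:]
    s=s*(1+c['k1']*(s**2).sum(1,keepdims=True)); return s*[K[0,0],K[1,1]]+[K[0,2],K[1,2]]
def tri(a,b):
    (o1,v1),(o2,v2)=a,b
    A=np.stack([v1,-v2],1); t=np.linalg.lstsq(A,o2-o1,rcond=None)[0]
    p,q=o1+t[0]*v1,o2+t[1]*v2; return (p+q)/2,np.linalg.norm(p-q)
E
python3 - <<'E'
from h import *
np.set_printoptions(precision=3,suppress=True)
a=save('scene','s0.png');b=save('top','t0.png')
print(arm.observe())
for c in('scene','top','wrist'): print(c,arm.calibration(c))
for n in ['cabinet','hole','drawer_front','dowel','rest','stamp','pencil_cup','hole_punch','tape_dispenser','stapler','note_block']:
    for c in('scene','top'):
        print(n,c,[(np.round(np.array(d['point'])*[640,400],1),round(d['conf'],2)) for d in arm.place_of(c,n)])
E
```

```text
pics
{'clock': 0.1, 'joints': array([-1.39 ,  0.435,  0.025,  1.574, -0.012,  1.134, -0.075]), 'dq': array([-0.002, -0.001,  0.   , -0.002,  0.002, -0.002,  0.   ]), 'joint_efforts': array([  0.003, -66.913,   0.988, -31.515,  -0.06 ,   0.037,   0.   ]), 'position': array([0.175, 0.6  , 0.226]), 'ee_rot': array([-0.444, -3.11 ,  0.002]), 'force': array([ 0.87 , -0.355, -0.739]), 'ft_torque': array([0.058, 0.028, 0.073]), 'gripper_force': 0.0, 'width': 0.9983385838451135}
scene {'K': array([[506.376,   0.   , 314.975],
       [  0.   , 506.376, 204.773],
       [  0.   ,   0.   ,   1.   ]]), 'k1': 0.034951872292154774, 'T': array([[ 0.12 ,  0.697, -0.707,  1.719],
       [ 0.993, -0.074,  0.095, -0.112],
       [ 0.014, -0.714, -0.7  ,  1.21 ],
       [ 0.   ,  0.   ,  0.   ,  1.   ]])}
top {'K': array([[394.977,   0.   , 320.583],
       [  0.   , 394.977, 202.884],
       [  0.   ,   0.   ,   1.   ]]), 'k1': 0.005746145011466581, 'T': array([[-0.016, -0.989,  0.147,  0.366],
       [-1.   ,  0.014, -0.012,  0.054],
       [ 0.01 , -0.147, -0.989,  1.252],
       [ 0.   ,  0.   ,  0.
[... 865 characters left out ...]
4, 293.2]), 0.48)]
rest scene [(array([406.1, 188.2]), 0.55)]
rest top [(array([212.3, 227.3]), 0.73)]
stamp scene [(array([179.5, 211.3]), 0.69)]
stamp top [(array([460.6, 223.6]), 0.82)]
pencil_cup scene [(array([325.6, 183.4]), 0.7)]
pencil_cup top [(array([300.7, 253.1]), 0.86)]
hole_punch scene [(array([174.2, 255.5]), 0.75)]
hole_punch top [(array([455.2, 158.4]), 0.55)]
tape_dispenser scene [(array([268.3, 272.9]), 0.73)]
tape_dispenser top [(array([363.8, 134.8]), 0.56)]
stapler scene [(array([403.1, 252.2]), 0.91), (array([325.2, 220.9]), 0.35)]
stapler top [(array([238.7, 147. ]), 0.95)]
note_block scene [(array([350.8, 268.5]), 0.76)]
note_block top [(array([292.6, 130. ]), 0.96)]
```

```bash
python3 -c "
import cv2,numpy as np
a=cv2.imread('pics/s0.png');b=cv2.imread('pics/t0.png');cv2.imwrite('pics/both.png',cv2.resize(np.vstack([a,b]),None,fx=.75,fy=.75))"
```

```text
(no output)
```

View pics/both.png

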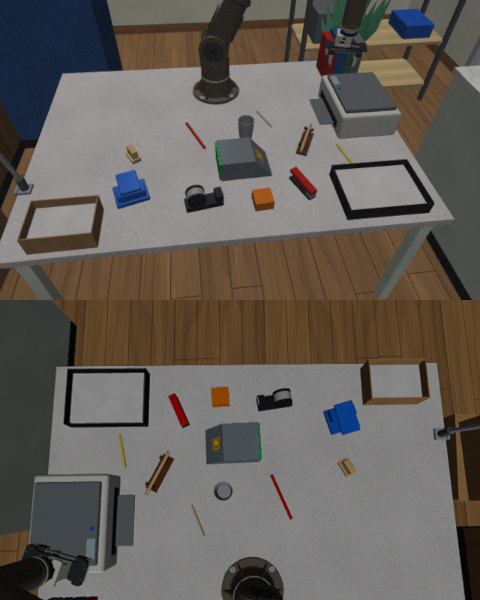

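The picture shows four dowel-like things (scene pixels): red (260,182), yellow (458,207), a thin pale one on the table (351,158), and a pale one in the dark rest (410,181). The rest one is the larger non-red, non-yellow one. I'll confirm it in a crop and fit poses.

```bash
cat > m1.py <<'E'
from h import *
np.set_printoptions(precision=4,suppress=True)
im=arm.get_image('top'); a=im[170:290,120:330]; b=im[170:280,400:510]; s=arm.get_image('scene')[170:250,270:430]
f=lambda x,w:cv2.resize(x,(w,int(x.shape[0]*w/x.shape[1])),interpolation=cv2.INTER_CUBIC)
A=f(a,560);B=f(s,560)
cv2.imwrite('pics/c1.png',np.vstack([A,B])[:600,:,::-1])
u=dict(hole=((346,206.1),(289,189.4)),rest=((406.1,188.2),(212.3,227.3)),stamp=((179.5,211.3),(460.6,223.6)),cab=((327.4,218.8),(309.5,195.4)),dowel=((409.6,181.1),(212.3,230.2)))
z=dict(hole=.062,rest=0,stamp=0,cab=0,dowel=.04)
for n,(p,q) in u.items():
    print(n,at('scene',p,z[n]),at('top',q,z[n]),tri(ray('scene',p),ray('top',q)))
for n,zz in (('dowel',.047),('stamp',.058),('stapler',.05),('pencil_cup',.1),('hole_punch',.04),('tape_dispenser',.05),('note_block',.045)):
    for c in('top','scene'):
        for d in arm.regions_of(c,n):
            ys,xs=np.nonzero(d['region']); 
            if len(xs)<5: continue
            P=np.array([at(c,(x,y),zz)[:2] for x,y in zip(xs,ys)]); r=cv2.minAreaRect((P*1000).astype(np.float32))
            print(n,c,round(d['conf'],2),np.round(np.mean([xs,ys],1)),len(xs),'mm',np.round(r[0]),np.round(r[1]),round(r[2],1))
E
python3 m1.py
```

```text
hole [0.5765 0.1422 0.062 ] [0.5858 0.1357 0.062 ] (array([0.5846, 0.1377, 0.0703]), np.float64(0.0053116386396638866))
rest [0.4483 0.3824 0.    ] [0.4786 0.383  0.    ] (array([0.4759, 0.3738, 0.0266]), np.float64(0.004316439677780262))
stamp [ 0.48   -0.4024  0.    ] [ 0.4788 -0.4066  0.    ] (array([ 0.479 , -0.4045, -0.0001]), np.float64(0.00406044880230557))
cab [0.5676 0.0847 0.    ] [0.5767 0.0742 0.    ] (array([0.5758, 0.0786, 0.0091]), np.float64(0.009267770432236384))
dowel [0.4559 0.3871 0.04  ] [0.4661 0.3723 0.04  ] (array([0.4664, 0.3765, 0.0488]), np.float64(0.012828003514590139))
dowel top 0.67 [163. 201.] 111 mm [560. 524.] [131.   9.] 12.1
dowel top 0.66 [210. 229.] 288 mm [468. 378.] [ 17. 198.] 63.5
dowel top 0.51 [376. 265.] 236 mm [ 362. -122.] [185.  14.] 22.4
dowel scene 0.54 [260. 180.] 168 mm [ 401. -130.] [199.  16.] 23.1
dowel scene 0.49 [458. 204.] 87 mm [590. 516.] [118.  12.] 11.9
dowel scene 0.47 [408. 184.] 144 mm [469. 378.] [ 13. 209.] 63.2
dowel scene 0.44 [351. 158.] 78 mm [316. 205.] [131.  10.] 23.6
stamp top 0.6 [462. 222.] 361 mm [ 479. -390.] [68. 54.] 30.8
stamp scene 0.51 [177. 205.] 339 mm [ 507. -403.] [125.  45.] 27.1Traceback (most recent call last):
  File "m1.py", line 16, in <module>
    P=np.array([at(c,(x,y),zz)[:2] for x,y in zip(xs,ys)]); r=cv2.minAreaRect((P*1000).astype(np.float32))
                ~~^^^^^^^^^^^^
  File "h.py", line 15, in at
    o,v=ray(cam,uv,cal); return o+v*(z-o[2])/v[2]
        ~~~^^^^^^^^^^^^
  File "h.py", line 10, in ray
    c=cal or arm.calibration(cam); K=np.array(c['K']);T=np.array(c['T'])
             ~~~~~~~~~~~~~~~^^^^^
ValueError: time passes only in moves, steps and waits
```

View pics/c1.png

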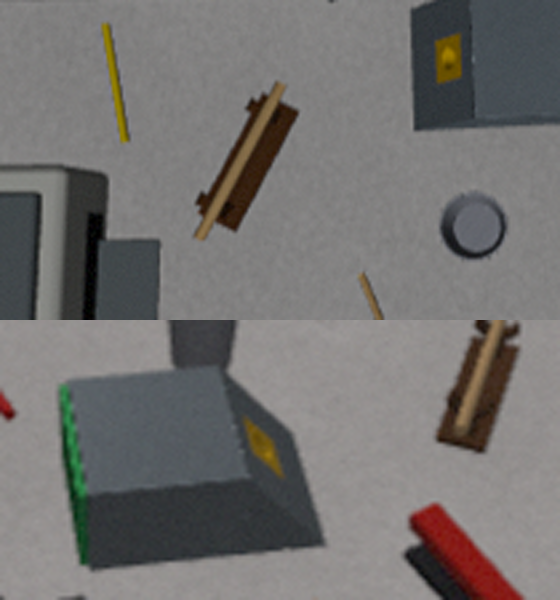

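The crop confirms the pale dowel in the dark rest at top (212,229), about 198 x 15 mm, which is larger than the thin pale one. The yellow square with the hole is on the back face at about top (289,189). Next I fit the poses numerically.

```bash
sed -i 's/^from cell import arm/from cell import arm\n_C={}\ndef C(n):\n    if n=="wrist": return arm.calibration(n)\n    if n not in _C: _C[n]=arm.calibration(n)\n    return _C[n]/; s/cal or arm.calibration(cam)/cal or C(cam)/' h.py
cat >> h.py <<'E'
from scipy.optimize import minimize
def cabpts(p):
    x,y,a=p; c,s=np.cos(a),np.sin(a)
    V=[]
    for yy in(-.075,.075): V+=[(-.11,yy,0),(-.11,yy,.1),(.032,yy,.1),(.11,yy,0)]
    for yy in(-.073,.073): V+=[(-.118,yy,.006),(-.118,yy,.096)]
    V=np.array(V); return np.c_[x+c*V[:,0]-s*V[:,1],y+s*V[:,0]+c*V[:,1],V[:,2]]
def sil(P,cam,cal=None,S=4):
    uv=proj(cam,P,cal); m=np.zeros((400*S,640*S),np.uint8)
    cv2.fillConvexPoly(m,cv2.convexHull((((uv+.5)*S)).astype(np.float32)).astype(np.int32),1)
    return cv2.resize(m.astype(np.float32),(640,400),interpolation=cv2.INTER_AREA)
def fit(fun,views,p0,d):
    def cost(p): return sum(np.abs(sil(fun(p),c,cal)-m).sum() for c,cal,m in views)
    r=minimize(cost,p0,method='Nelder-Mead',options=dict(initial_simplex=np.array([p0]+[np.array(p0)+np.eye(3)[i]*d[i] for i in range(3)]),xatol=1e-4,fatol=.1))
    return r.x,r.fun,sum(m.sum() for _,_,m in views)
def stamppts(p):
    x,y,a=p; c,s=np.cos(a),np.sin(a)
    V=np.array([(i*.035,j*.021,k) for i in(-1,1) for j in(-1,1) for k in(0,.02)]+[(i*.03,j*.013,.058) for i in(-1,1) for j in(-1,1)])
    return np.c_[x+c*V[:,0]-s*V[:,1],y+s*V[:,0]+c*V[:,1],V[:,2]]
def mask(cam,n):
    d=arm.regions_of(cam,n); return d[0]['region'].astype(np.float32) if d else None
E
cat > m2.py <<'E'
from h import *
np.set_printoptions(precision=4,suppress=True)
for n,f,p0 in (('cabinet',cabpts,(.58,.075,1.57)),('stamp',stamppts,(.479,-.4,.5))):
    V=[]
    for c in('top','scene'):
        arm.get_image(c); V.append((c,C(c),mask(c,n)))
    for vs in (V,V[:1],V[1:]): print(n,fit(f,vs,p0,(.01,.01,.1)))
Rm=R.from_rotvec(arm.observe()['ee_rot']).as_matrix(); print(Rm)
T=C('wrist')['T']; print('camera in tool',Rm.T@(T[:3,3]-arm.observe()['position']))
E
python3 m2.py
```

```text
cabinet (array([0.5811, 0.0769, 1.6025]), np.float64(334.75), np.float32(7198.0))
cabinet (array([0.582 , 0.0783, 1.6111]), np.float64(104.1875), np.float32(3780.0))
cabinet (array([0.5753, 0.075 , 1.596 ]), np.float64(100.8125), np.float32(3418.0))
stamp (array([ 0.4803, -0.4043,  0.5081]), np.float64(76.0), np.float32(720.0))
stamp (array([ 0.4808, -0.4036,  0.5652]), np.float64(33.5625), np.float32(383.0))
stamp (array([ 0.4762, -0.4062,  0.5197]), np.float64(38.9375), np.float32(337.0))
[[-0.96    0.2801  0.    ]
 [ 0.2801  0.96    0.    ]
 [-0.      0.0001 -1.    ]]
camera in tool [ 0.0772 -0.001  -0.1586]
```

Call:
move_arm(motion=[{"tx":-0.0343,"ty":-0.0132},{"tx":-0.0343,"ty":-0.0132},{"tx":-0.0343,"ty":-0.0132},{"tx":-0.0343,"ty":-0.0132},{"tx":-0.0343,"ty":-0.0132},{"tx":-0.0343,"ty":-0.0132},{"tx":-0.0343,"ty":-0.0132},{"tx":-0.0343,"ty":-0.0132},{"tx":-0.0343,"ty":-0.0132},{"tx":-0.0343,"ty":-0.0132},{"twist":0.0567},{"twist":0.0567}], gripper=-1)

```text
invalid input
```

```bash
cat > m3.py <<'E'
from h import *
np.set_printoptions(precision=4,suppress=True)
o=arm.observe(); print(o['clock'],o['position'],np.degrees(np.arctan2(*R.from_rotvec(o['ee_rot']).as_matrix()[[1,0],0])))
cal=C('wrist'); save('wrist','w1.png')
for d in arm.regions_of('wrist','dowel'):
    ys,xs=np.nonzero(d['region']); z=.04
    P=np.array([at('wrist',(x,y),z,cal)[:2] for x,y in zip(xs,ys)]); r=cv2.minAreaRect((P*1000).astype(np.float32))
    vx=cv2.fitLine((P).astype(np.float32),cv2.DIST_L2,0,.01,.01).ravel()
    print(d['conf'],len(xs),np.mean([xs,ys],1),np.round(r[0]),np.round(r[1]),r[2],P.mean(0),np.degrees(np.arctan2(vx[1],vx[0])))
for n in('hole','rest','cabinet'): print(n,[(np.array(d['point'])*[640,400],d['conf']) for d in arm.place_of('wrist',n)])
m=mask('wrist','cabinet')
if m is not None: print(m.sum(),fit(cabpts,[('wrist',cal,m)],(.58,.076,1.604),(.01,.01,.05)))
E
python3 m3.py
```

```text
1.9 [0.175  0.6    0.2267] 163.73442002657498
hole []
rest []
cabinet []
```

View pics/w1.png

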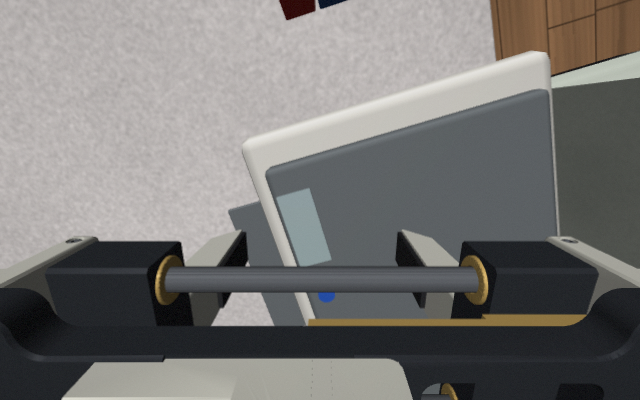

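The picture shows the printer below the gripper, since the arm hasn't moved. The call was refused, probably because rows need all keys.

Call:
move_arm(motion=[{"tx":-0.0343,"ty":-0.0132,"tz":0,"twist":0},{"tx":-0.0343,"ty":-0.0132,"tz":0,"twist":0},{"tx":-0.0343,"ty":-0.0132,"tz":0,"twist":0},{"tx":-0.0343,"ty":-0.0132,"tz":0,"twist":0},{"tx":-0.0343,"ty":-0.0132,"tz":0,"twist":0},{"tx":-0.0343,"ty":-0.0132,"tz":0,"twist":0},{"tx":-0.0343,"ty":-0.0132,"tz":0,"twist":0},{"tx":-0.0343,"ty":-0.0132,"tz":0,"twist":0},{"tx":-0.0343,"ty":-0.0132,"tz":0,"twist":0},{"tx":-0.0343,"ty":-0.0132,"tz":0,"twist":0},{"tx":0,"ty":0,"tz":0,"twist":0.0567},{"tx":0,"ty":0,"tz":0,"twist":0.0567}], gripper=-1)

```text
clock: 3.4
position: [0.4687, 0.3758, 0.2267]
ee_rot: [0.729, 3.055, -0.0]
force: [-0.2, -0.4, -1.1]
width: 0.999
gripper_force: 0.0
```

```bash
sed -i 's/w1.png/w2.png/' m3.py; python3 m3.py
```

```text
3.4 [0.4687 0.3758 0.2267] 153.14872495411086
0.97 1812 [324.2329 170.3499] [469. 379.] [ 16. 204.] 62.904388427734375 [0.4614 0.3831] -27.112295
0.64 812 [457.8091 180.8202] [551. 529.] [137.  12.] 12.153809547424316 [0.5477 0.528 ] 11.708155
0.56 882 [138.2982  90.8435] [283. 237.] [128.  10.] 22.585357666015625 [0.2809 0.2361] 22.797628
0.42 4897 [ 94.2154 216.4758] [382.  86.] [165.  69.] 76.08393859863281 [0.3781 0.0904] 76.834145
hole [(array([208.576, 328.2  ]), 0.68)]
rest [(array([321.024, 169.92 ]), 0.83)]
cabinet []
1299.0 (array([ 0.8667, -0.054 ,  1.8373]), np.float64(1299.0), np.float32(1299.0))
```

View pics/w2.png

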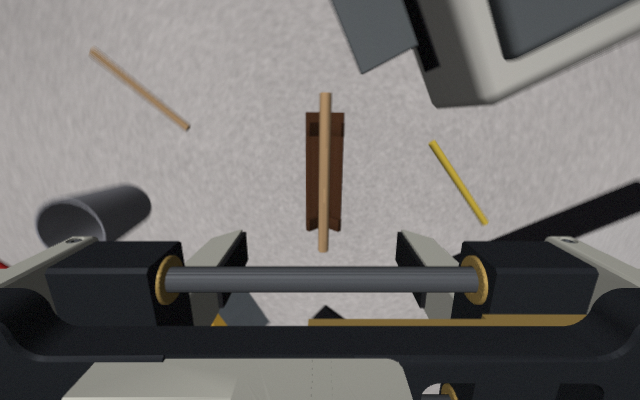

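The wrist picture shows the dowel lying straight between the fingers, columns 323–326, rows 93–250. Its centre is (0.469, 0.379) and it measures 204 x 16 mm, which fits the description. I descend and grip.

Call:
move_arm(motion=[{"tx":0.0014,"ty":0.0027,"tz":0.04,"twist":0},{"tx":0,"ty":0,"tz":0.04,"twist":0},{"tx":0,"ty":0,"tz":0.04,"twist":0},{"tx":0,"ty":0,"tz":0.04,"twist":0},{"tx":0,"ty":0,"tz":0.03,"twist":0},{"tx":0,"ty":0,"tz":0.0157,"twist":0},{"tx":0,"ty":0,"tz":0,"twist":0}])

```text
clock: 4.4
position: [0.4657, 0.3793, 0.0186]
ee_rot: [-0.716, -3.056, 0.006]
force: [0.4, -0.9, 0.2]
width: 0.998
gripper_force: 0.0
```

Call:
move_arm(motion=[{"tx":0,"ty":0,"tz":0,"twist":0},{"tx":0,"ty":0,"tz":0,"twist":0},{"tx":0,"ty":0,"tz":0,"twist":0},{"tx":0,"ty":0,"tz":0,"twist":0},{"tx":0,"ty":0,"tz":0,"twist":0},{"tx":0,"ty":0,"tz":0,"twist":0},{"tx":0,"ty":0,"tz":0,"twist":0},{"tx":0,"ty":0,"tz":0,"twist":0}], gripper=1, squeeze=15)

```text
clock: 5.2
position: [0.4673, 0.3802, 0.021]
ee_rot: [-0.719, -3.058, -0.0]
force: [-0.0, 0.1, -0.1]
width: 0.355
gripper_force: 0.0
```

Call:
move_arm(motion=[{"tx":0,"ty":0,"tz":0,"twist":0},{"tx":0,"ty":0,"tz":0,"twist":0},{"tx":0,"ty":0,"tz":0,"twist":0},{"tx":0,"ty":0,"tz":0,"twist":0},{"tx":0,"ty":0,"tz":0,"twist":0}])

```text
clock: 5.7
position: [0.4672, 0.3802, 0.021]
ee_rot: [-0.719, -3.058, 0.0]
force: [-0.9, -0.8, -0.7]
width: 0.146
gripper_force: 15.0
```

Call:
move_arm(motion=[{"tx":0,"ty":0,"tz":-0.03,"twist":0},{"tx":0,"ty":0,"tz":-0.045,"twist":0},{"tx":0,"ty":0,"tz":-0.03,"twist":0.085},{"tx":0,"ty":0,"tz":-0.03,"twist":0.085},{"tx":0,"ty":0,"tz":-0.03,"twist":0.085},{"tx":0,"ty":0,"tz":-0.03,"twist":0.085},{"tx":0,"ty":0,"tz":-0.02,"twist":0.085},{"tx":0,"ty":0,"tz":-0.015,"twist":0.085},{"tx":0,"ty":0,"tz":0,"twist":0.085},{"tx":0,"ty":0,"tz":0,"twist":0.085},{"tx":0,"ty":0,"tz":0,"twist":0}])

```text
clock: 6.8
position: [0.4671, 0.3804, 0.2511]
ee_rot: [2.178, 2.264, 0.0]
force: [-0.4, -0.4, -0.6]
width: 0.146
gripper_force: 15.0
```

Call:
move_arm(motion=[{"tx":-0.0409,"ty":0.0053,"tz":0,"twist":0},{"tx":-0.0409,"ty":0.0053,"tz":0,"twist":0},{"tx":-0.0409,"ty":0.0053,"tz":0,"twist":0},{"tx":-0.0409,"ty":0.0053,"tz":0,"twist":0},{"tx":-0.0409,"ty":0.0053,"tz":0,"twist":0},{"tx":-0.0409,"ty":0.0053,"tz":0,"twist":0},{"tx":-0.0409,"ty":0.0053,"tz":0,"twist":0},{"tx":-0.0409,"ty":0.0053,"tz":0,"twist":0},{"tx":0,"ty":0,"tz":0,"twist":0},{"tx":0,"ty":0,"tz":0,"twist":0}])

```text
clock: 7.8
position: [0.523, 0.054, 0.2511]
ee_rot: [-2.175, -2.267, -0.0]
force: [-0.3, 1.4, -1.1]
width: 0.147
gripper_force: 15.0
```

```bash
cat > m4.py <<'E'
from h import *
np.set_printoptions(precision=4,suppress=True)
o=arm.observe(); print(o['clock'],o['position'])
cal=C('wrist'); im=save('wrist','w3.png')
for d in arm.place_of('wrist','hole'):
    uv=np.array(d['point'])*[640,400]; print('hole',uv,d['conf'],at('wrist',uv,.062,cal))
hsv=cv2.cvtColor(im,cv2.COLOR_RGB2HSV); m=cv2.inRange(hsv,(20,150,90),(32,255,255)); n,l,st,ce=cv2.connectedComponentsWithStats(m)
for i in range(1,n):
    if st[i,4]>60: print('yellow',st[i],ce[i],at('wrist',ce[i],.062,cal))
E
python3 m4.py
```

```text
7.8 [0.523  0.054  0.2511]
hole [373.312 111.08 ] 0.72 [0.5799 0.1386 0.062 ]
yellow [ 351   98   45   26 1087] [372.2254 110.6753] [0.5786 0.139  0.062 ]
```

View pics/w3.png

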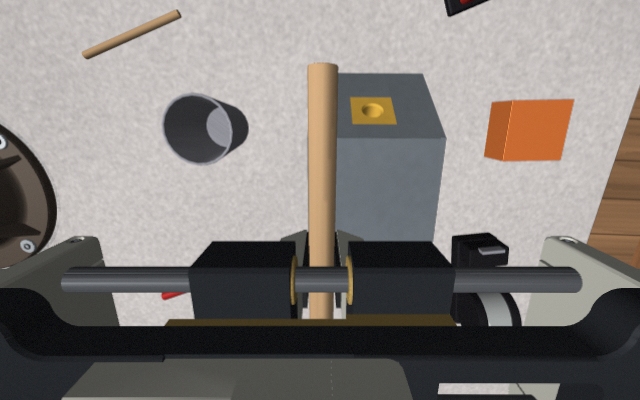

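The picture shows the yellow square at (372,111) with the hole at (373,111). That puts the hole at (0.579, 0.139), agreeing with the mask fit, and the cabinet edges are parallel to the tool axes. I now go to the front edge to tilt the dowel there.

Call:
move_arm(motion=[{"tx":-0.0331,"ty":0.0147,"tz":0,"twist":0},{"tx":-0.0331,"ty":0.0147,"tz":0,"twist":0},{"tx":-0.0331,"ty":0.0147,"tz":0,"twist":0},{"tx":-0.0331,"ty":0.0148,"tz":0,"twist":0},{"tx":0,"ty":0,"tz":0.045,"twist":0},{"tx":0,"ty":0,"tz":0.045,"twist":0},{"tx":0,"ty":0,"tz":0.045,"twist":0},{"tx":0,"ty":0,"tz":0.02,"twist":0},{"tx":0,"ty":0,"tz":0,"twist":0}], squeeze=8)

```text
clock: 8.8
position: [0.5851, -0.0726, 0.0927]
ee_rot: [-2.168, -2.267, 0.006]
force: [-0.2, 0.1, 0.2]
width: 0.149
gripper_force: 8.0
```

Call:
move_arm(motion=[{"tx":0,"ty":0,"tz":0.005,"twist":0},{"tx":0,"ty":0,"tz":0.005,"twist":0},{"tx":0,"ty":0,"tz":0.005,"twist":0},{"tx":0,"ty":0,"tz":0,"twist":0}])

```text
clock: 9.2
position: [0.5876, -0.0747, 0.0814]
ee_rot: [2.175, 2.266, 0.001]
force: [0.4, -0.2, 0.8]
width: 0.149
gripper_force: 8.0
```

Call:
move_arm(motion=[{"tx":0,"ty":0,"tz":0.006,"twist":0},{"tx":0,"ty":0,"tz":0.006,"twist":0},{"tx":0,"ty":0,"tz":0.006,"twist":0},{"tx":0,"ty":0,"tz":0.005,"twist":0},{"tx":0,"ty":0,"tz":0,"twist":0},{"tx":0,"ty":0,"tz":0,"twist":0}])

```text
clock: 9.8
position: [0.5869, -0.075, 0.0577]
ee_rot: [-2.176, -2.266, 0.001]
force: [0.2, 0.4, -0.4]
width: 0.148
gripper_force: 8.0
```

```bash
cat > m5.py <<'E'
from h import *
import sys
a=arm.get_image('scene')[130:250,230:390]; b=arm.get_image('wrist')
print(arm.observe()['position'])
f=lambda x,w:cv2.resize(x,(w,int(x.shape[0]*w/x.shape[1])),interpolation=cv2.INTER_CUBIC)
cv2.imwrite('pics/'+sys.argv[1],np.vstack([f(a,440),f(b[:,:],440)])[:600,:,::-1])
E
python3 m5.py tilt.png
```

```text
[ 0.58712554 -0.07481102  0.0580249 ]
```

View pics/tilt.png

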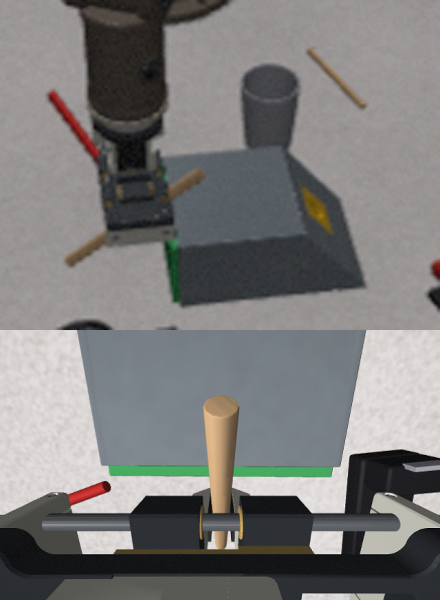

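The picture shows the dowel tilted: tip low at scene (255,225), rear end high at scene (303,193), wrist end face near (321,109). Next I compute the tilt.

```bash
cat > m6.py <<'E'
from h import *
np.set_printoptions(precision=4,suppress=True)
o=arm.observe(); Rm=R.from_rotvec(o['ee_rot']).as_matrix(); g=o['position']-.019*Rm[:,2]; u=Rm[:,0]
for t in (32,34,36,38,40,42):
    d=u*np.cos(np.radians(t))+[0,0,np.sin(np.radians(t))]
    print(t,'wrist',proj('wrist',g+.1*d)[0],'scene',proj('scene',g-.1*d)[0],proj('scene',g+.1*d)[0])
E
python3 m6.py
```

```text
32 wrist [324.1072  84.1134] scene [253.1892 224.608 ] [305.5335 195.2899]
34 wrist [324.1888  90.2934] scene [253.8484 225.1697] [304.9271 194.6649]
36 wrist [324.272   97.2553] scene [254.5357 225.7119] [304.2866 194.0574]
38 wrist [324.3567 105.0322] scene [255.2502 226.2341] [303.6128 193.4682]
40 wrist [324.4424 113.653 ] scene [255.9911 226.7358] [302.9063 192.8982]
42 wrist [324.5289 123.1412] scene [256.7572 227.2164] [302.1679 192.3482]
```

Call:
move_arm(motion=[{"tx":0,"ty":0,"tz":-0.0405,"twist":0},{"tx":0,"ty":0,"tz":-0.0405,"twist":0},{"tx":0,"ty":0,"tz":-0.0405,"twist":0},{"tx":0,"ty":0,"tz":-0.0405,"twist":0},{"tx":0.0386,"ty":0,"tz":0,"twist":0},{"tx":0.0386,"ty":0,"tz":0,"twist":0},{"tx":0.0386,"ty":0,"tz":0,"twist":0},{"tx":0.0386,"ty":0,"tz":0,"twist":0},{"tx":0.0386,"ty":0,"tz":0,"twist":0},{"tx":0.0386,"ty":0,"tz":0,"twist":0},{"tx":0.0386,"ty":0,"tz":0,"twist":0},{"tx":0.0386,"ty":0,"tz":0,"twist":0}], squeeze=40)

```text
clock: 11.1
position: [0.5743, 0.2354, 0.2203]
ee_rot: [-2.176, -2.266, -0.001]
force: [0.7, -0.2, -0.2]
width: 0.145
gripper_force: 40.0
```

Call:
move_arm(motion=[{"tx":0,"ty":0,"tz":0.035,"twist":0},{"tx":0,"ty":0,"tz":0.035,"twist":0},{"tx":0,"ty":0,"tz":0.033,"twist":0},{"tx":0,"ty":0,"tz":0,"twist":0},{"tx":0,"ty":0,"tz":0,"twist":0},{"tx":0,"ty":0,"tz":0,"twist":0}])

```text
clock: 11.7
position: [0.5759, 0.2339, 0.1191]
ee_rot: [2.175, 2.265, 0.004]
force: [0.0, 0.7, -0.6]
width: 0.14
gripper_force: 40.0
```

```bash
python3 m5.py hole.png; python3 m6.py | sed -n 4p
```

```text
[0.57584024 0.23403948 0.11905853]
38 wrist [325.1572 104.6908] scene [350.3817 203.1457] [403.0615 169.2002]
```

View pics/hole.png

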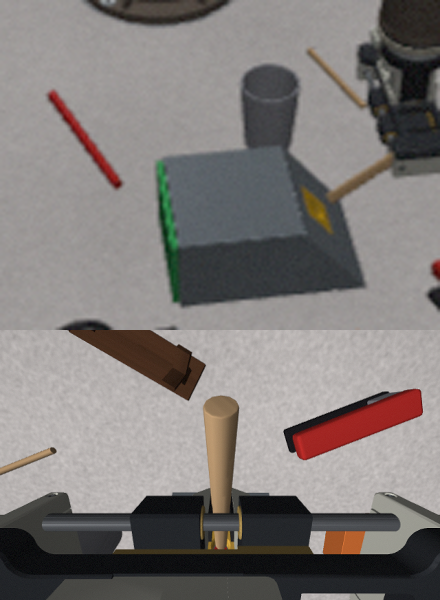

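The tip at scene (351,202) lies just off the yellow square centred at (345,207), in line with the prediction. I feed it in slowly.

Call:
move_arm(motion=[{"tx":0,"ty":-0.001,"tz":0.002,"twist":0},{"tx":-0.0039,"ty":0,"tz":0.0031,"twist":0},{"tx":-0.0039,"ty":0,"tz":0.0031,"twist":0},{"tx":-0.0039,"ty":0,"tz":0.0031,"twist":0},{"tx":-0.0039,"ty":0,"tz":0.0031,"twist":0},{"tx":-0.0039,"ty":0,"tz":0.0031,"twist":0},{"tx":-0.0039,"ty":0,"tz":0.0031,"twist":0},{"tx":0,"ty":0,"tz":0,"twist":0}])

```text
clock: 12.6
position: [0.5744, 0.2093, 0.0959]
ee_rot: [-2.177, -2.265, 0.001]
force: [0.1, -0.4, -0.4]
width: 0.14
gripper_force: 40.0
```

Call:
move_arm(motion=[{"tx":-0.0032,"ty":0,"tz":0.0025,"twist":0},{"tx":-0.0032,"ty":0,"tz":0.0025,"twist":0},{"tx":-0.0032,"ty":0,"tz":0.0025,"twist":0},{"tx":-0.0032,"ty":0,"tz":0.0025,"twist":0},{"tx":0,"ty":0,"tz":0,"twist":0}])

```text
clock: 13.1
position: [0.5751, 0.1972, 0.0863]
ee_rot: [-2.176, -2.266, -0.0]
force: [0.8, 0.7, 0.9]
width: 0.141
gripper_force: 40.0
```

Call:
move_arm(motion=[{"tx":-0.0016,"ty":0,"tz":0.0012,"twist":0},{"tx":-0.0016,"ty":0,"tz":0.0012,"twist":0},{"tx":-0.0016,"ty":0,"tz":0.0013,"twist":0},{"tx":-0.0016,"ty":0,"tz":0.0012,"twist":0},{"tx":0,"ty":0,"tz":0,"twist":0}])

```text
clock: 13.6
position: [0.5756, 0.1921, 0.0818]
ee_rot: [-2.175, -2.267, -0.002]
force: [-0.1, 5.1, 4.4]
width: 0.141
gripper_force: 40.0
```

Force of about 6.7 N along the bore means the dowel is on the pad. I push a bit more.

Call:
move_arm(motion=[{"tx":-0.0016,"ty":0,"tz":0.0012,"twist":0},{"tx":-0.0012,"ty":0,"tz":0.001,"twist":0},{"tx":0,"ty":0,"tz":0,"twist":0},{"tx":0,"ty":0,"tz":0,"twist":0}])

```text
clock: 14.0
position: [0.5757, 0.1902, 0.0798]
ee_rot: [-2.174, -2.267, -0.004]
force: [-1.6, 6.8, 6.1]
width: 0.145
gripper_force: 40.0
```

```bash
python3 - <<'E'
from h import *
im=arm.get_image('top'); h=cv2.cvtColor(im,cv2.COLOR_RGB2HSV)
m=cv2.inRange(h,(45,90,40),(80,255,255)); m[:,:270]=0
ys,xs=np.nonzero(m); print(len(xs),xs.min(),xs.max(),ys.min(),ys.max(),arm.observe()['force'])
print(at('top',(xs.max(),ys.mean()),.09))
E
```

```text
1678 344 385 162 212 [-1.42745083  6.85716057  6.12955975]
[ 0.57776162 -0.15356247  0.09      ]
```

The drawer sprang out, with its front at y≈-0.153 as expected. I withdraw along the bore.

Call:
move_arm(motion=[{"tx":0.0039,"ty":0,"tz":-0.0031,"twist":0},{"tx":0.0079,"ty":0,"tz":-0.0062,"twist":0},{"tx":0.0158,"ty":0,"tz":-0.0123,"twist":0},{"tx":0.0158,"ty":0,"tz":-0.0123,"twist":0},{"tx":0.0158,"ty":0,"tz":-0.0123,"twist":0},{"tx":0,"ty":0,"tz":-0.045,"twist":0},{"tx":0,"ty":0,"tz":-0.045,"twist":0},{"tx":0,"ty":0,"tz":-0.02,"twist":0},{"tx":0,"ty":0,"tz":0,"twist":0}])

```text
clock: 14.95
position: [0.5749, 0.247, 0.239]
ee_rot: [2.175, 2.263, 0.007]
force: [-0.7, -0.5, 0.4]
width: 0.139
gripper_force: 40.0
```

Call:
move_arm(motion=[{"tx":0,"ty":0,"tz":0,"twist":-0.085},{"tx":0,"ty":0,"tz":0,"twist":-0.085},{"tx":0,"ty":0,"tz":0,"twist":-0.085},{"tx":0,"ty":0,"tz":0,"twist":-0.085},{"tx":0,"ty":0,"tz":0,"twist":-0.085},{"tx":0,"ty":0,"tz":0,"twist":-0.085},{"tx":0,"ty":0,"tz":0,"twist":-0.085},{"tx":0,"ty":0,"tz":0,"twist":-0.085},{"tx":0,"ty":0,"tz":0,"twist":0},{"tx":0,"ty":0,"tz":0,"twist":0}])

```text
clock: 15.95
position: [0.5727, 0.2468, 0.2345]
ee_rot: [-0.726, -3.055, 0.002]
force: [-0.5, 0.4, -0.1]
width: 0.141
gripper_force: 40.0
```

```bash
cat > go.py <<'E'
from h import *
import sys
o=arm.observe(); Rm=R.from_rotvec(o['ee_rot']).as_matrix(); x=np.array([float(v) for v in sys.argv[1:4]])
print(o['clock'],o['position'],'ang',np.degrees(np.arctan2(Rm[1,0],Rm[0,0])),'tool delta',Rm.T@(x-o['position']))
E
python3 go.py .4672 .3802 .19
```

```text
15.95 [0.57271357 0.24679383 0.23452019] ang 153.2726729793172 tool delta [0.15420387 0.07176893 0.04452811]
```

Call:
move_arm(motion=[{"tx":0.0386,"ty":0.0179,"tz":0,"twist":0},{"tx":0.0386,"ty":0.0179,"tz":0,"twist":0},{"tx":0.0386,"ty":0.0179,"tz":0,"twist":0},{"tx":0.0385,"ty":0.018,"tz":0,"twist":0},{"tx":0,"ty":0,"tz":0.04,"twist":0},{"tx":0,"ty":0,"tz":0.04,"twist":0},{"tx":0,"ty":0,"tz":0.04,"twist":0},{"tx":0,"ty":0,"tz":0,"twist":0},{"tx":0,"ty":0,"tz":0,"twist":0}], squeeze=8)

```text
clock: 16.85
position: [0.4669, 0.3801, 0.1157]
ee_rot: [-0.722, -3.057, 0.002]
force: [0.5, -0.1, 0.9]
width: 0.152
gripper_force: 8.0
```

```bash
python3 go.py .4672 .3802 .021; python3 m5.py back.png; python3 m6.py
```

```text
16.85 [0.46688204 0.38010156 0.11572768] ang 153.40643134133933 tool delta [-0.00024824  0.00037201  0.09472721]
[0.46814737 0.38119601 0.11767767]
32 wrist [324.8559  88.0958] scene [405.2326 189.8805] [420.6051 134.5902]
34 wrist [325.0148  94.3915] scene [405.2344 190.1667] [420.6341 134.2005]
36 wrist [325.1774 101.4668] scene [405.2456 190.417 ] [420.654  133.8428]
38 wrist [325.3435 109.3536] scene [405.2663 190.6314] [420.6647 133.5176]
40 wrist [325.5123 118.0798] scene [405.2964 190.8099] [420.6661 133.2257]
42 wrist [325.6831 127.6676] scene [405.3357 190.9524] [420.6582 132.9675]
```

```bash
python3 - <<'E'
from h import *
a=arm.get_image('scene')[110:230,340:500]; b=arm.get_image('wrist')
f=lambda x,w:cv2.resize(x,(w,int(x.shape[0]*w/x.shape[1])),interpolation=cv2.INTER_CUBIC)
cv2.imwrite('pics/back.png',np.vstack([f(a,440),f(b,440)])[:600,:,::-1])
E
```

```text
(no output)
```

View pics/back.png

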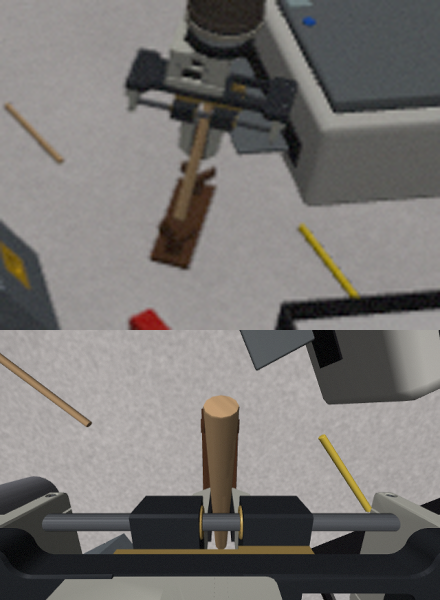

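The dowel is still tilted and unslipped, with its rear end at wrist (321,109) and the rest straight below it. I lower it so the low end meets its notch and levels the dowel.

Call:
move_arm(motion=[{"tx":0,"ty":0,"tz":0.02,"twist":0},{"tx":0,"ty":0,"tz":0.02,"twist":0},{"tx":0,"ty":0,"tz":0.01,"twist":0},{"tx":0,"ty":0,"tz":0.008,"twist":0},{"tx":0,"ty":0,"tz":0.008,"twist":0},{"tx":0,"ty":0,"tz":0.008,"twist":0},{"tx":0,"ty":0,"tz":0.008,"twist":0},{"tx":0,"ty":0,"tz":0.006,"twist":0},{"tx":0,"ty":0,"tz":0,"twist":0},{"tx":0,"ty":0,"tz":0,"twist":0}], squeeze=6)

```text
clock: 18.05
position: [0.467, 0.3804, 0.0275]
ee_rot: [0.719, 3.058, -0.0]
force: [0.5, 0.5, 0.6]
width: 0.15
gripper_force: 6.0
```

Call:
move_arm(motion=[{"tx":0,"ty":0,"tz":0.003,"twist":0},{"tx":0,"ty":0,"tz":0.003,"twist":0},{"tx":0,"ty":0,"tz":0,"twist":0},{"tx":0,"ty":0,"tz":0,"twist":0}])

```text
clock: 18.45
position: [0.4669, 0.3804, 0.0215]
ee_rot: [-0.719, -3.058, 0.0]
force: [0.1, 0.1, 0.4]
width: 0.152
gripper_force: 6.0
```

Call:
move_arm(motion=[{"tx":0,"ty":0,"tz":0,"twist":0},{"tx":0,"ty":0,"tz":0,"twist":0},{"tx":0,"ty":0,"tz":0,"twist":0},{"tx":0,"ty":0,"tz":0,"twist":0},{"tx":0,"ty":0,"tz":0,"twist":0}], gripper=-0.3)

```text
clock: 18.95
position: [0.4669, 0.3804, 0.0216]
ee_rot: [0.719, 3.058, 0.0]
force: [0.1, 0.0, 0.5]
width: 0.531
gripper_force: 0.0
```

Call:
move_arm(motion=[{"tx":0,"ty":0,"tz":-0.02,"twist":0},{"tx":0,"ty":0,"tz":-0.04,"twist":0},{"tx":0,"ty":0,"tz":-0.05,"twist":0},{"tx":0,"ty":0,"tz":-0.05,"twist":0},{"tx":0,"ty":0,"tz":-0.05,"twist":0},{"tx":0,"ty":0,"tz":0,"twist":0},{"tx":0,"ty":0,"tz":0,"twist":0}])

```text
clock: 19.65
position: [0.4673, 0.3808, 0.2329]
ee_rot: [0.719, 3.057, 0.004]
force: [-0.6, -0.1, -1.5]
width: 0.65
gripper_force: 0.0
```

```bash
sed -i 's/w2.png/w4.png/;s/^m=mask.*//;s/^if m.*//' m3.py; python3 m3.py; python3 go.py .4803 -.4043 .25
```

```text
19.65 [0.4673 0.3808 0.2329] 153.53300403222897
0.8 728 [452.3681 183.7747] [551. 529.] [135.  10.] 11.65775203704834 [0.549  0.5289] 11.847973
0.59 1710 [320.5561 172.9836] [468. 379.] [ 14. 202.] 62.93413162231445 [0.4622 0.3824] -27.204428
0.58 891 [137.7048  92.4321] [283. 237.] [128.  10.] 22.892091751098633 [0.28   0.2359] 22.931301
0.54 34 [  2.1765 265.3529] [380. -68.] [ 8. 10.] 45.838558197021484 [ 0.3789 -0.0686] -52.747555
hole []
rest [(array([317.12, 171.8 ]), 0.64)]
cabinet []
19.9 [0.46623161 0.37984379 0.22992915] ang 153.52781382685424 tool delta [-0.36211815 -0.69571015 -0.0184411 ]
```

View pics/w4.png

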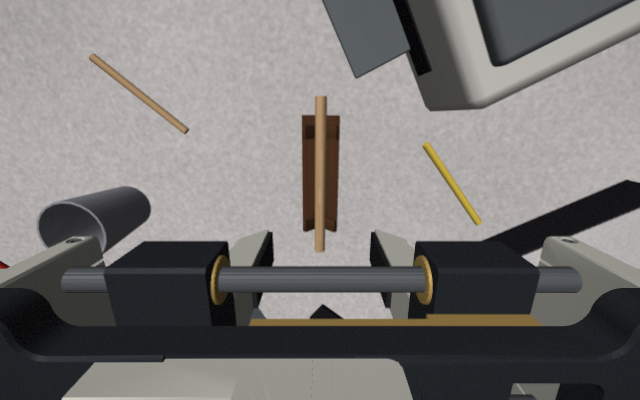

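The picture shows the dowel back in both notches, columns 318–323, rows 96–250. It is level and has the same centre (0.468, 0.379) as at the start. On to the stamp.

```bash
cat > path.py <<'E'
from h import *
import sys,json
x,y,z,ang=map(float,sys.argv[1:5]); n=int(sys.argv[5])
o=arm.observe(); Rm=R.from_rotvec(o['ee_rot']).as_matrix(); a=np.degrees(np.arctan2(Rm[1,0],Rm[0,0])); d=(np.array([x,y,z])-o['position'])/n
da=(ang-a)/n; rows=[]
for k in range(n):
    t=np.radians(a+da*k); rows.append(dict(tx=round(d[0]*np.cos(t)+d[1]*np.sin(t),4),ty=round(d[0]*np.sin(t)-d[1]*np.cos(t),4),tz=round(-d[2],4),twist=round(-da/90,4)))
print(a,d,da); print(json.dumps(rows))
E
python3 path.py .48 -.404 .23 30.5 18
```

```text
153.52781382685424 [ 7.64910668e-04 -4.35468770e-02  3.93587247e-06] -6.834878545936347
[{"tx": -0.0201, "ty": -0.0386, "tz": -0.0, "twist": 0.0759}, {"tx": -0.0246, "ty": -0.036, "tz": -0.0, "twist": 0.0759}, {"tx": -0.0287, "ty": -0.0328, "tz": -0.0, "twist": 0.0759}, {"tx": -0.0324, "ty": -0.0292, "tz": -0.0, "twist": 0.0759}, {"tx": -0.0356, "ty": -0.0251, "tz": -0.0, "twist": 0.0759}, {"tx": -0.0383, "ty": -0.0207, "tz": -0.0, "twist": 0.0759}, {"tx": -0.0405, "ty": -0.016, "tz": -0.0, "twist": 0.0759}, {"tx": -0.0421, "ty": -0.011, "tz": -0.0, "twist": 0.0759}, {"tx": -0.0431, "ty": -0.0059, "tz": -0.0, "twist": 0.0759}, {"tx": -0.0435, "ty": -0.0008, "tz": -0.0, "twist": 0.0759}, {"tx": -0.0433, "ty": 0.0044, "tz": -0.0, "twist": 0.0759}, {"tx": -0.0425, "ty": 0.0095, "tz": -0.0, "twist": 0.0759}, {"tx": -0.0411, "ty": 0.0145, "tz": -0.0, "twist": 0.0759}, {"tx": -0.039, "ty": 0.0193, "tz": -0.0, "twist": 0.0759}, {"tx": -0.0365, "ty": 0.0238, "tz": -0.0, "twist": 0.0759}, {"tx": -0.0334, "ty": 0.028, "tz": -0.0, "twist": 0.0759}, {"tx": -0.0298, "ty": 0.0318, "tz": -0.0, "twist": 0.0759}, {"tx": -0.0258, "ty": 0.0351, "tz": -0.0, "twist": 0.0759}]
```

Call:
move_arm(motion=[{"tx":-0.0201,"ty":-0.0386,"tz":0,"twist":0.0759},{"tx":-0.0246,"ty":-0.036,"tz":0,"twist":0.0759},{"tx":-0.0287,"ty":-0.0328,"tz":0,"twist":0.0759},{"tx":-0.0324,"ty":-0.0292,"tz":0,"twist":0.0759},{"tx":-0.0356,"ty":-0.0251,"tz":0,"twist":0.0759},{"tx":-0.0383,"ty":-0.0207,"tz":0,"twist":0.0759},{"tx":-0.0405,"ty":-0.016,"tz":0,"twist":0.0759},{"tx":-0.0421,"ty":-0.011,"tz":0,"twist":0.0759},{"tx":-0.0431,"ty":-0.0059,"tz":0,"twist":0.0759},{"tx":-0.0435,"ty":-0.0008,"tz":0,"twist":0.0759}])

```text
clock: 20.9
position: [0.474, -0.0567, 0.231]
ee_rot: [-2.317, -2.121, 0.001]
force: [1.1, 0.0, -0.0]
width: 0.648
gripper_force: 0.0
```

Call:
move_arm(motion=[{"tx":-0.0433,"ty":0.0044,"tz":0,"twist":0.0759},{"tx":-0.0425,"ty":0.0095,"tz":0,"twist":0.0759},{"tx":-0.0411,"ty":0.0145,"tz":0,"twist":0.0759},{"tx":-0.039,"ty":0.0193,"tz":0,"twist":0.0759},{"tx":-0.0365,"ty":0.0238,"tz":0,"twist":0.0759},{"tx":-0.0334,"ty":0.028,"tz":0,"twist":0.0759},{"tx":-0.0298,"ty":0.0318,"tz":0,"twist":0.0759},{"tx":-0.0258,"ty":0.0351,"tz":0,"twist":0.0759},{"tx":0,"ty":0,"tz":0,"twist":0},{"tx":0,"ty":0,"tz":0,"twist":0}])

```text
clock: 21.9
position: [0.48, -0.4043, 0.2302]
ee_rot: [-3.03, -0.825, 0.004]
force: [0.1, 0.6, -0.5]
width: 0.653
gripper_force: 0.0
```

```bash
python3 - <<'E'
from h import *
np.set_printoptions(precision=4,suppress=True)
o=arm.observe(); print(o['clock'],o['position'],np.degrees(np.arctan2(*R.from_rotvec(o['ee_rot']).as_matrix()[[1,0],0])))
cal=C('wrist'); save('wrist','w5.png'); m=mask('wrist','stamp')
p=fit(stamppts,[('wrist',cal,m)],(.48,-.404,.53),(.01,.01,.1)); print(p,np.degrees(p[0][2]))
print([(np.array(d['point'])*[640,400],at('wrist',np.array(d['point'])*[640,400],0,cal)) for d in arm.place_of('wrist','stamp')])
E
```

```text
21.9 [ 0.48   -0.4043  0.2302] 30.46504586015889
(array([ 0.4801, -0.4048,  0.5135]), np.float64(66.4375), np.float32(1794.0)) 29.420358556767127
[(array([324.608, 171.8  ]), array([ 0.482 , -0.4073,  0.    ]))]
```

View pics/w5.png

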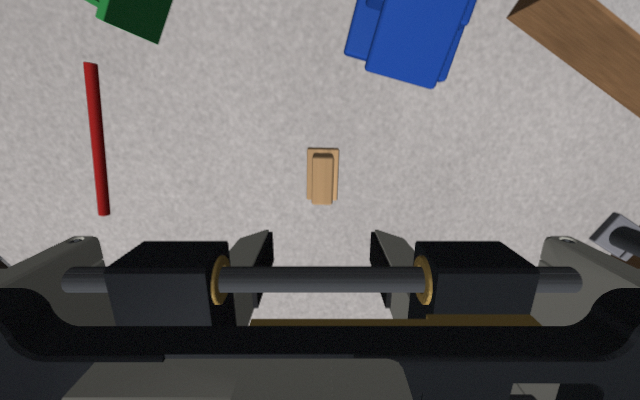

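The picture shows the stamp centred at (323,177), aligned with the tool, upright, bar between the fingers. I descend and grip.

Call:
move_arm(motion=[{"tx":0,"ty":0,"tz":0.045,"twist":0.01},{"tx":0,"ty":0,"tz":0.045,"twist":0},{"tx":0,"ty":0,"tz":0.045,"twist":0},{"tx":0,"ty":0,"tz":0.04,"twist":0},{"tx":0,"ty":0,"tz":0.024,"twist":0},{"tx":0,"ty":0,"tz":0,"twist":0}])

```text
clock: 22.65
position: [0.4802, -0.3999, 0.0294]
ee_rot: [-3.031, -0.807, 0.004]
force: [0.0, 0.5, 1.1]
width: 0.647
gripper_force: 0.0
```

Call:
move_arm(motion=[{"tx":0,"ty":0,"tz":0,"twist":0},{"tx":0,"ty":0,"tz":0,"twist":0},{"tx":0,"ty":0,"tz":0,"twist":0},{"tx":0,"ty":0,"tz":0,"twist":0},{"tx":0,"ty":0,"tz":0,"twist":0},{"tx":0,"ty":0,"tz":0,"twist":0},{"tx":0,"ty":0,"tz":0,"twist":0}], gripper=1, squeeze=15)

```text
clock: 23.35
position: [0.4814, -0.4037, 0.0333]
ee_rot: [3.036, 0.804, 0.002]
force: [0.2, 1.0, 7.2]
width: 0.282
gripper_force: 15.0
```

Call:
move_arm(motion=[{"tx":0,"ty":0,"tz":-0.02,"twist":0},{"tx":0,"ty":0,"tz":-0.04,"twist":0},{"tx":0,"ty":0,"tz":-0.045,"twist":0},{"tx":0,"ty":0,"tz":-0.045,"twist":0},{"tx":0,"ty":0,"tz":-0.045,"twist":0},{"tx":0,"ty":0,"tz":0,"twist":0},{"tx":0,"ty":0,"tz":0,"twist":0}])

```text
clock: 24.05
position: [0.4812, -0.4036, 0.2282]
ee_rot: [3.036, 0.804, 0.002]
force: [0.3, -0.1, -1.4]
width: 0.283
gripper_force: 15.0
```

```bash
python3 - <<'E'
from h import *
np.set_printoptions(precision=4,suppress=True)
o=arm.observe(); Rm=R.from_rotvec(o['ee_rot']).as_matrix();print(o['position'],o['force'],o['width'])
cal=C('wrist'); im=save('wrist','w6.png'); d=arm.regions_of('wrist','stamp')
m=d[0]['region']; ys,xs=np.nonzero(m); print(len(xs),xs.min(),xs.max(),ys.min(),ys.max())
# predicted if underside .031 below TCP
for h in(.029,.031,.035):
    P=[o['position']+Rm@np.array([x,y,z-0]) for x,y,z in((.035,.021,h),(.035,-.021,h),(.03,.013,h-.058),(.03,-.013,h-.058),(.035,0,h-.02))]
    print(h,proj('wrist',P,cal).round(1).tolist())
g=arm.get_image('top'); hs=cv2.cvtColor(g,cv2.COLOR_RGB2HSV); k=cv2.inRange(hs,(45,90,40),(80,255,255)); k[:,:270]=0
ys,xs=np.nonzero(k); print('green',xs.min(),xs.max(),ys.min(),ys.max(),at('top',(xs.max(),ys.mean()),.09))
E
python3 path.py .5865 -.0805 .2 92 9; python3 - <<'E'
import cv2,numpy as np
from h import *
a=cv2.imread('pics/w6.png')[80:330,180:460]
b=arm.get_image('scene')[150:270,130:330,::-1]
f=lambda x,w:cv2.resize(x,(w,int(x.shape[0]*w/x.shape[1])),interpolation=cv2.INTER_CUBIC)
cv2.imwrite('pics/w6c.png',np.vstack([f(a,380),f(b,380)])[:600])
E
```

```text
[ 0.4812 -0.4036  0.2282] [ 0.3292 -0.1278 -1.394 ] 0.28313079141667374
5778 289 354 183 313
0.029 [[352.4, 178.3], [290.7, 178.3], [348.0, 213.5], [294.7, 213.5], [321.5, 185.2]]
0.031 [[352.1, 177.6], [291.0, 177.7], [347.6, 212.2], [295.1, 212.2], [321.5, 184.4]]
0.035 [[351.5, 176.4], [291.6, 176.5], [346.9, 209.6], [295.8, 209.6], [321.5, 183.0]]
green 344 385 162 212 [ 0.5778 -0.1536  0.09  ]
29.67572495154342 [ 0.01177494  0.03577917 -0.00287194] 6.92491944982851
[{"tx": 0.0279, "ty": -0.0253, "tz": 0.0029, "twist": -0.0769}, {"tx": 0.0308, "ty": -0.0217, "tz": 0.0029, "twist": -0.0769}, {"tx": 0.0332, "ty": -0.0178, "tz": 0.0029, "twist": -0.0769}, {"tx": 0.0351, "ty": -0.0137, "tz": 0.0029, "twist": -0.0769}, {"tx": 0.0365, "ty": -0.0094, "tz": 0.0029, "twist": -0.0769}, {"tx": 0.0373, "ty": -0.0049, "tz": 0.0029, "twist": -0.0769}, {"tx": 0.0377, "ty": -0.0004, "tz": 0.0029, "twist": -0.0769}, {"tx": 0.0374, "ty": 0.0042, "tz": 0.0029, "twist": -0.0769}, {"tx": 0.0367, "ty": 0.0087, "tz": 0.0029, "twist": -0.0769}]
```

View pics/w6c.png

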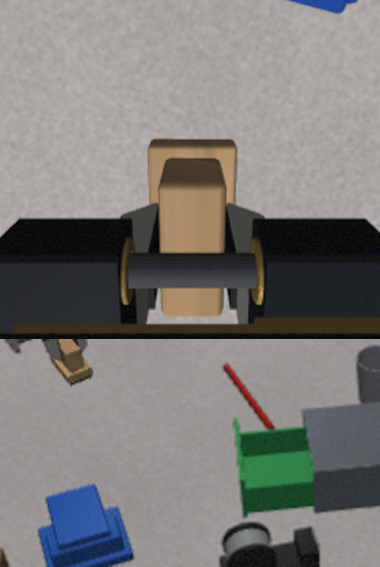

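The picture shows the stamp upright in the grip (foot edge at wrist row 183) and the open green drawer empty. I carry it over.

Call:
move_arm(motion=[{"tx":0.0279,"ty":-0.0253,"tz":0.003,"twist":-0.0769},{"tx":0.0308,"ty":-0.0217,"tz":0.003,"twist":-0.0769},{"tx":0.0332,"ty":-0.0178,"tz":0.003,"twist":-0.0769},{"tx":0.0351,"ty":-0.0137,"tz":0.003,"twist":-0.0769},{"tx":0.0365,"ty":-0.0094,"tz":0.003,"twist":-0.0769},{"tx":0.0373,"ty":-0.0049,"tz":0.003,"twist":-0.0769},{"tx":0.0377,"ty":-0.0004,"tz":0.003,"twist":-0.0769},{"tx":0.0374,"ty":0.0042,"tz":0.003,"twist":-0.0769},{"tx":0.0367,"ty":0.0087,"tz":0.003,"twist":-0.0769},{"tx":0,"ty":0,"tz":0,"twist":0},{"tx":0,"ty":0,"tz":0,"twist":0}])

```text
clock: 25.35
position: [0.5866, -0.0804, 0.1993]
ee_rot: [-2.18, -2.26, 0.003]
force: [-0.3, -0.9, -1.6]
width: 0.281
gripper_force: 15.0
```

```bash
python3 go.py .587 -.085 .05
```

```text
25.35 [ 0.58664626 -0.08039011  0.19925708] ang 92.04154502560662 tool delta [-0.00461791  0.00053397  0.1492563 ]
```

Call:
move_arm(motion=[{"tx":-0.0046,"ty":0,"tz":0.03,"twist":0},{"tx":0,"ty":0,"tz":0.04,"twist":0},{"tx":0,"ty":0,"tz":0.04,"twist":0},{"tx":0,"ty":0,"tz":0.025,"twist":0},{"tx":0,"ty":0,"tz":0.01,"twist":0},{"tx":0,"ty":0,"tz":0.003,"twist":0},{"tx":0,"ty":0,"tz":0,"twist":0},{"tx":0,"ty":0,"tz":0,"twist":0}])

```text
clock: 26.15
position: [0.5882, -0.0865, 0.0539]
ee_rot: [2.183, 2.257, 0.002]
force: [-0.1, 0.3, -1.2]
width: 0.283
gripper_force: 15.0
```

Call:
move_arm(motion=[{"tx":0,"ty":0,"tz":0.0015,"twist":0},{"tx":0,"ty":0,"tz":0.0015,"twist":0},{"tx":0,"ty":0,"tz":0,"twist":0},{"tx":0,"ty":0,"tz":0,"twist":0}])

```text
clock: 26.55
position: [0.5873, -0.0859, 0.0497]
ee_rot: [2.183, 2.259, 0.0]
force: [-0.4, -0.2, -0.9]
width: 0.279
gripper_force: 15.0
```

Call:
move_arm(motion=[{"tx":0,"ty":0,"tz":0.0015,"twist":0},{"tx":0,"ty":0,"tz":0.0015,"twist":0},{"tx":0,"ty":0,"tz":0,"twist":0},{"tx":0,"ty":0,"tz":0,"twist":0}])

```text
clock: 26.95
position: [0.5872, -0.086, 0.0464]
ee_rot: [-2.183, -2.259, 0.0]
force: [-0.6, -0.6, -1.1]
width: 0.281
gripper_force: 15.0
```

Call:
move_arm(motion=[{"tx":0,"ty":0,"tz":0.001,"twist":0},{"tx":0,"ty":0,"tz":0.001,"twist":0},{"tx":0,"ty":0,"tz":0,"twist":0},{"tx":0,"ty":0,"tz":0,"twist":0}])

```text
clock: 27.35
position: [0.5874, -0.0862, 0.0458]
ee_rot: [2.184, 2.259, 0.001]
force: [-5.5, 1.1, 15.4]
width: 0.283
gripper_force: 15.0
```

Contact with the floor. I ease off 1 mm and release.

Call:
move_arm(motion=[{"tx":0,"ty":0,"tz":-0.001,"twist":0},{"tx":0,"ty":0,"tz":0,"twist":0}])

```text
clock: 27.55
position: [0.5875, -0.0861, 0.0459]
ee_rot: [2.183, 2.259, 0.001]
force: [-2.2, 0.5, 6.0]
width: 0.284
gripper_force: 15.0
```

Call:
move_arm(motion=[{"tx":0,"ty":0,"tz":0,"twist":0},{"tx":0,"ty":0,"tz":0,"twist":0},{"tx":0,"ty":0,"tz":0,"twist":0},{"tx":0,"ty":0,"tz":0,"twist":0},{"tx":0,"ty":0,"tz":0,"twist":0},{"tx":0,"ty":0,"tz":0,"twist":0},{"tx":0,"ty":0,"tz":0,"twist":0}], gripper=0)

```text
clock: 28.25
position: [0.5873, -0.086, 0.0455]
ee_rot: [2.183, 2.259, 0.0]
force: [-0.6, -0.6, 0.8]
width: 0.5
gripper_force: 0.0
```

Call:
move_arm(motion=[{"tx":0,"ty":0,"tz":-0.02,"twist":0},{"tx":0,"ty":0,"tz":-0.04,"twist":0},{"tx":0,"ty":0,"tz":-0.045,"twist":0},{"tx":0,"ty":0,"tz":-0.045,"twist":0},{"tx":-0.045,"ty":0,"tz":0,"twist":0},{"tx":-0.045,"ty":0,"tz":0,"twist":0},{"tx":-0.02,"ty":0,"tz":0,"twist":0},{"tx":0,"ty":0,"tz":0,"twist":0}], gripper=1)

```text
clock: 29.05
position: [0.59, -0.2006, 0.196]
ee_rot: [2.188, 2.251, -0.002]
force: [-0.5, 0.6, 0.8]
width: 0.006
gripper_force: 0.0
```

```bash
python3 - <<'E'
from h import *
np.set_printoptions(precision=4,suppress=True)
cal=C('wrist');o=arm.observe();print(o['clock'],o['position'],o['width']); arm.get_image('wrist'); m=mask('wrist','stamp')
def sp(p): q=stamppts(p); q[:,2]+=.013; return q
p=fit(sp,[('wrist',cal,m)],(.587,-.086,1.6),(.01,.01,.1)); print(p,m.sum())
p=fit(lambda p:sp(p)+[0,0,.01],[('wrist',cal,m)],(.587,-.086,1.6),(.01,.01,.1)); print(p,m.sum())
E
python3 go.py .589 -.185 .05
```

```text
29.05 [ 0.59   -0.2006  0.196 ] 0.005674234275301326
(array([ 0.5866, -0.0876,  1.5977]), np.float64(86.75), np.float32(2989.0)) 2989.0
(array([ 0.5871, -0.0894,  1.6011]), np.float64(217.0), np.float32(2989.0)) 2989.0
29.15 [ 0.59087565 -0.1959083   0.19534658] ang 91.90648216961542 tool delta [ 0.01088696 -0.00148498  0.1453527 ]
```

The stamp stands upright in the drawer at (0.587, -0.087). Next I descend in front of the drawer and push it shut.

Call:
move_arm(motion=[{"tx":0,"ty":-0.0015,"tz":0.0484,"twist":0},{"tx":0,"ty":0,"tz":0.0484,"twist":0},{"tx":0,"ty":0,"tz":0.0484,"twist":0},{"tx":0.02,"ty":0,"tz":0,"twist":0},{"tx":0.01,"ty":0,"tz":0,"twist":0},{"tx":0.01,"ty":0,"tz":0,"twist":0},{"tx":0.01,"ty":0,"tz":0,"twist":0},{"tx":0,"ty":0,"tz":0,"twist":0}])

```text
clock: 29.95
position: [0.5888, -0.144, 0.0514]
ee_rot: [2.18, 2.261, 0.003]
force: [1.2, -1.0, 0.9]
width: 0.005
gripper_force: 0.5
```

Call:
move_arm(motion=[{"tx":0.01,"ty":0,"tz":0,"twist":0},{"tx":0.01,"ty":0,"tz":0,"twist":0},{"tx":0.01,"ty":0,"tz":0,"twist":0},{"tx":0.01,"ty":0,"tz":0,"twist":0},{"tx":0.01,"ty":0,"tz":0,"twist":0},{"tx":0.01,"ty":0,"tz":0,"twist":0},{"tx":0.01,"ty":0,"tz":0,"twist":0},{"tx":0,"ty":0,"tz":0,"twist":0}])

```text
clock: 30.75
position: [0.5853, -0.0737, 0.0501]
ee_rot: [-2.18, -2.261, -0.001]
force: [1.4, -2.4, 0.4]
width: 0.005
gripper_force: 1.2
```

Call:
move_arm(motion=[{"tx":0.004,"ty":0,"tz":0,"twist":0},{"tx":0.004,"ty":0,"tz":0,"twist":0},{"tx":0.004,"ty":0,"tz":0,"twist":0},{"tx":0.003,"ty":0,"tz":0,"twist":0},{"tx":0.003,"ty":0,"tz":0,"twist":0},{"tx":0.002,"ty":0,"tz":0,"twist":0},{"tx":0,"ty":0,"tz":0,"twist":0}])

```text
clock: 31.45
position: [0.5846, -0.0581, 0.0503]
ee_rot: [2.184, 2.256, -0.002]
force: [2.1, -8.0, -1.9]
width: 0.003
gripper_force: 4.2
```

Call:
move_arm(motion=[{"tx":0.002,"ty":0,"tz":0,"twist":0},{"tx":0.002,"ty":0,"tz":0,"twist":0},{"tx":0.002,"ty":0,"tz":0,"twist":0},{"tx":0,"ty":0,"tz":0,"twist":0}])

```text
clock: 31.85
position: [0.5843, -0.0502, 0.0502]
ee_rot: [-2.183, -2.258, 0.001]
force: [2.0, -3.0, -0.8]
width: -0.0
gripper_force: 1.8
```

Call:
move_arm(motion=[{"tx":0.0015,"ty":0,"tz":0,"twist":0},{"tx":0.0015,"ty":0,"tz":0,"twist":0},{"tx":0,"ty":0,"tz":0,"twist":0}])

```text
clock: 32.15
position: [0.5842, -0.0467, 0.0502]
ee_rot: [-2.182, -2.259, 0.0]
force: [0.5, -3.6, -1.7]
width: 0.003
gripper_force: 1.6
```

Call:
move_arm(motion=[{"tx":0.0015,"ty":0,"tz":0,"twist":0},{"tx":0.001,"ty":0,"tz":0,"twist":0},{"tx":0,"ty":0,"tz":0,"twist":0}])

```text
clock: 32.45
position: [0.5842, -0.0463, 0.0503]
ee_rot: [2.184, 2.257, -0.002]
force: [1.4, -8.7, -3.1]
width: 0.003
gripper_force: 4.4
```

It has reached the hard stop: the position stalls and the force rises. I back off and check everything.

Call:
move_arm(motion=[{"tx":-0.005,"ty":0,"tz":0,"twist":0},{"tx":-0.02,"ty":0,"tz":0,"twist":0},{"tx":-0.045,"ty":0,"tz":0,"twist":0},{"tx":-0.045,"ty":0,"tz":-0.02,"twist":0},{"tx":-0.03,"ty":0,"tz":-0.045,"twist":0},{"tx":0,"ty":0,"tz":-0.045,"twist":0},{"tx":0,"ty":0,"tz":0,"twist":0},{"tx":0,"ty":0,"tz":0,"twist":0}])

```text
clock: 33.25
position: [0.5898, -0.1863, 0.1579]
ee_rot: [2.182, 2.26, 0.004]
force: [-0.9, 0.6, -1.1]
width: 0.004
gripper_force: 0.0
```

```bash
python3 - <<'E'
from h import *
a=arm.get_image('top')[110:290,120:400]; s=arm.get_image('scene')
h=cv2.cvtColor(arm.get_image('top'),cv2.COLOR_RGB2HSV); m=cv2.inRange(h,(45,90,40),(80,255,255)); m[:,:270]=0
ys,xs=np.nonzero(m); print(xs.min(),xs.max(),at('top',(xs.max(),ys.mean()),.09),arm.observe()['force'],arm.observe()['clock'])
f=lambda x,w:cv2.resize(x,(w,int(x.shape[0]*w/x.shape[1])),interpolation=cv2.INTER_CUBIC)
cv2.imwrite('pics/end.png',np.vstack([f(a,480),f(s[150:320],480)])[:600,:,::-1])
E
```

```text
344 348 [ 0.57843677 -0.04265504  0.09      ] [-0.83289171  0.16706256 -0.55758166] 33.4
```

View pics/end.png

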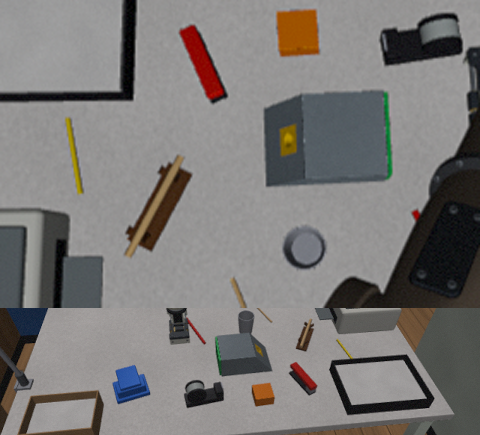

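The picture shows the drawer shut (front at y≈-0.042, with only a thin green edge showing), the dowel lying in its rest and the bystanders unmoved. I hand the job in.

```bash
python3 -c "
from cell import arm
print(arm.sign_off())"
```

```text
the job is handed in; nothing more can be done
None
```

The job is handed in at about 33 s, though the hand-in returned no verdict. By the last pictures the drawer is shut and held with the stamp in it (seen upright there just before shutting), the dowel lies centred in both notches of its rest, and the other things look unmoved.

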